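Lock the night light into its charging socket

ROBOT

A 6-joint arm with a two-finger parallel gripper is mounted at the origin on the work surface. World frame = base frame: x ahead of the robot, y to its left, z up, the work surface at z = 0. Lengths are in m, angles in rad, forces in N, time in s.
With the tool pointing down it reaches from about 0.275 to 0.75 m from the base axis. Payload 10.2 kg.
Tool frame: the origin (TCP) lies at the very end of the fingers, on their centre line; the grasp point (between the pads) lies 19 mm behind it; z points along the fingers, y is the line along which they close (so a half turn about z gives the same grasp; the last joint's range is limited). The gripper opens to 85 mm and grips with 20 to 120 N. Pads are 22 mm wide; open, the fingers measure 114 mm over their backs; the gripper's body (76 mm by 85 mm) begins 54 mm behind the grasp point. The pads swing forward as they close: fully open they stand 13 mm farther back than shut.
Start: joints at [0.936, 0.313, 1.498, -0, 1.331, -0.223], TCP at [0.21, 0.481, 0.231] pointing down, gripper open.
Joint ranges: [-2.94, 2.94], [-0.97, 2.17], [0.19, 2.56], [-1.23, 4.37], [0.02, 3.11], [-2.88, 2.88]. Speed limits (rad/s): [2.39, 2.39, 3.01, 3.14, 3.14, 3.14].

INTERFACE

Orientations are given as [roll, pitch, yaw] about the fixed x, y, z axes, in that order (R = Rz(yaw) Ry(pitch) Rx(roll)).
In Python, from rig import arm, jaws, vision, models gives the robot as it stands. Calls block until the motion is done:
- arm.move_ptp(position, orientation): joint-space move of the TCP to a pose.
- arm.movel(position, attitude=None, vel=0.15, force_limit=None): straight line of the TCP; attitude=None keeps the orientation; vel is the mean speed in m/s. With force_limit (N) it stops when the force on the tool has changed by that much, and returns True; else False.
- arm.move_joints(angles): joint-space move.
- jaws.command_gripper(opening): finger opening in m; the grip force is fixed at half the most; returns when the fingers have stopped.
- arm.wait(seconds).
- arm.inverse_kinematics(position, orientation): joint angles nearest the present ones, or None.
- vision.camera(name): name is "scene" or "top" or "wrist"; returns a dict with "img" (384x512x3 uint8, red, green, blue), "range_z" (384x512 float32, m along the optical axis (not along the pixel's ray), 0 where there is no reading), "fx", "fy", "cx", "cy" (pixels), "k1" (the pictures are not rectified: a ray, as slopes to the right and down, at radius r is drawn at 1 + k1 r^2 times it, then the intrinsics apply), "pose" (4x4, takes a point from camera to world coordinates). Camera axes: x right, y down, z forward; pixel columns grow to the right and rows downward; lengths in m; the calibration is good to about 2 mm. A picture is of the moment at which its call begins.
A pose or a line that the arm cannot do raises arm.PlanningError and nothing moves.
- arm.job_done(): hands the job in; it is judged then, once.
Trained networks look in a picture, given as the dict that the camera call returned (one of the last four; its "shot" number tells which), for a name from the list of things; names that differ only in an ending like _2 or _b are one class to them, and where a whole thing is asked for, a point or a joint stands for the part that bears it (a point fixed in the world has none). Each returns a list of dicts, best first, with "p" (0 to 1); they miss things now and then, are a little off and sometimes report something else, mostly with a low value. They report only what shows in the picture. A call takes as long as a camera call. They do not tell look-alikes from the thing itself.
- models.spot_in(picture, name): "xyz" ([x, y, z] in m, in the coordinates of the camera as it stood for that picture, good to about 4 mm: the middle of the surface that is visible of it).
- models.place_of(picture, name): "xyz" ([x, y, z] in m, in the coordinates of the camera as it stood for that picture, good to about 4 mm: a listed point, or the origin of a listed thing).
Readings, each from a call of its own:
- arm.get_time_s(): time.
- arm.get_q(): joint angles.
- arm.get_qvel(): joint speeds.
- arm.get_joint_efforts(): joint torques, N m.
- arm.get_position(): TCP position.
- arm.get_tool_rot(): TCP orientation.
- arm.get_ft_force(): force on the tool from outside, world axes, zero at the start.
- arm.get_moment(): the same for the moment, N m.
- arm.get_opening(): finger opening in m.
- arm.get_finger_force(): force on a finger pad.
Only numpy, scipy, OpenCV 4.12 (cv2) and the standard library are available. Lean on these libraries where they do the work, as an engineer would, in place of code of your own. Each camera call takes 0.05 s, during which the arm holds its last target. There are 200 camera calls.

TASK

Put the night light back into its charging socket on the entrance ledge: set it in with its lugs in the slots, push it down against the spring and twist it clockwise about a quarter turn until it locks, then let go. Feel your way and do not force it, since the plastic breaks easily, and leave the other things on the ledge where they are.

Things in the scene. Friction and masses are not known exactly. Their poses are not given: they have to be found in the camera images.
- light: Night light, 0.1 to 0.16 kg, standing upright, 96 mm tall. Origin: centre of its underside; z up. White round neck 34 mm in diameter from z 0 to 56 mm (lowest 2.5 mm chamfered), then a plain round head 46 mm in diameter from z 56 to 96 mm, white with an amber top. Orange stripes down the head and across its top show the x axis, on which the two lugs lie; a half turn makes no difference.
- light_head (a point): The light's axis 77 mm above its underside: where to hold it, at any yaw (46 mm wide).
- light_lug (a point): Outer end of the lug on the light's +x side (the other at -x), 23 mm from the axis. Each aluminium lug is 8 mm wide and spans z 3 to 9 mm above the light's underside.
- socket: Charging socket fixed to the ledge: black round cup, outer diameter 72 mm, 55 mm high, bore 59 mm. Origin: centre of its underside, on the ledge; z up. In it a fixed grey bayonet collar with a 37 mm hole for the neck. The collar's depth differs from start to start and is not measured: its top lies 2 to 26 mm below the cup's rim. The plastic breaks if the light is loaded on it with more than 36 N.
- socket_mouth (a point): Centre of the cup's mouth, 55 mm above the ledge. The light's underside, below the collar's top: 6 mm, it meets a sprung plunger (2 N, then 0.6 N per mm more); 17 mm, the lugs are under the collar's roof and can turn (about 9 N); 20 mm, hard bottom (about 10.5 N, then a sudden rise). If the lugs miss the slots they land on the collar, rigidly, with the underside only 3 mm below.
- socket_slot (a point): White bar on the rim, 33 mm from the axis at the socket's +x side (and one on the far side): the collar has a 13 mm wide slot for a lug below each. Kept pressed in, the light turns from here up to 91 degrees clockwise seen from above (negative yaw), to a hard stop; anticlockwise is blocked at once.
- socket_lock (a point): Orange dot on the rim, 33 mm from the axis, 83 degrees clockwise from the slot (and one across): where the light's stripe points when locked. There the roof has a pocket 3 mm deep over each lug; when let go, the spring lifts it 3 mm into the pocket: locked, underside 14 mm below the collar's top, 15 to 39 mm above the ledge. It locks at 76 to 91 degrees, not before.
- watch_stand: black smartwatch on a white plastic stand, 70 x 70 x 90 mm high; not part of the job. Origin: centre of its underside.
- key_fob: silver car key fob with a ring, 75 x 34 x 13 mm, lying flat; not part of the job. Origin: centre of its underside.
- paperweight: round green glass paperweight, 68 mm across, 46 mm high; not part of the job. Origin: centre of its underside.
- clothespin: orange plastic clothespin, 72 x 14 x 10 mm, lying flat; not part of the job. Origin: centre of its underside.
- dish: blue ceramic dish, 100 mm across, 22 mm high; not part of the job. Origin: centre of its underside.
- gel_bottle: clear hand-gel bottle with a white cap, 56 mm across, 156 mm high; not part of the job. Origin: centre of its underside.
- seal_case: red seal case, 75 x 26 x 22 mm; not part of the job. Origin: centre of its underside.
Mind the look-alikes: they are no part of the job. What is shaped like the socket but pink or purple is not meant. What is shaped like the light but pink is not meant.

How it is judged:
On the way, in this order (a step that is already met when the one before it is completed fails the run):
1. the light is lifted clear of the ledge (height (world z) of light above 0.045 m and contact force between light and the fingers above 1 N), for 0.2 s.
2. the light is pressed into the socket with its lugs in line with the slots (horizontal distance between light and socket below 0.006 m and z of light in the frame of socket below 0.053 m and contact force between light and socket above 5 N and angle between the x axis of light and the x axis of socket, either way round below 0.35 rad), for 0.05 s.
At the end, for the whole second after the job is handed in: The light sits upright (within 6 degrees) and centred (within 4 mm) in the socket, underside 13 to 41 mm above the ledge, its stripe at least 73 degrees from the slots, held by its lugs against the spring (over 4 N between light and socket), let go and at rest (horizontal distance between light and socket below 0.004 m and z of light in the frame of socket between 0.013 and 0.041 m and contact force between light and socket above 4 N and angle between the x axis of light and the x axis of socket, either way round above 1.27 rad and angle between light's own z axis and vertical below 0.1 rad and linear speed of light below 0.02 m/s and contact force between light and the fingers below 0.1 N); the robot touches nothing.
It fails at once if the light is forced: more than 36 N between it and the socket (contact force between light and socket above 36 N).
It fails at once if another thing on the ledge is pushed more than 30 mm from its place (distance of any of watch_stand, key_fob, paperweight, clothespin, dish, gel_bottle, seal_case from where it was at the start of the episode above 0.03 m).
It also fails if it takes over 61 s, if anything falls off the work surface, if the arm or the gripper's body presses on something with over 40 N, if the wrist force passes 120 N, or if a joint passes its speed limit or range.

## Working session

There is one attempt and no reset: what is moved stays moved. The work goes in short steps, each a Python script; the robot and the scene stay as the last script left them, time stands still between calls to the robot, and variables do not carry over. Pictures are saved under pics/ and viewed, at most 10 in all, crops included, and the job is handed in when it is done.

```bash
mkdir -p pics; ls; cat > h.py <<'E'
import numpy as np, cv2
from rig import arm, jaws, vision, models
def save(c,n): cv2.imwrite('pics/'+n+'.png', c["img"][:,:,::-1])
def w(c,p): return (c["pose"]@np.r_[p,1])[:3]
def px(c,P):
    p=(np.linalg.inv(c["pose"])@np.r_[P,1])[:3]; s=p[:2]/p[2]; s=s*(1+c["k1"]*(s@s))
    return np.array([c["fx"]*s[0]+c["cx"], c["fy"]*s[1]+c["cy"]])
def cloud(c):
    v,u=np.mgrid[0:384,0:512]; d=np.stack([(u-c["cx"])/c["fx"],(v-c["cy"])/c["fy"]],-1)
    s=d.copy()
    for _ in range(8): s=d/(1+c["k1"]*(s**2).sum(-1,keepdims=True))
    z=c["range_z"][...,None].astype(float)
    return np.concatenate([s*z,z],-1)@c["pose"][:3,:3].T+c["pose"][:3,3]
E
python3 - <<'E'
from h import *
for n in("top","scene"):
    c=vision.camera(n); save(c,n+'0')
    for k in("light","light_head","light_lug","socket","socket_mouth","socket_slot","socket_lock"):
        for r in models.place_of(c,k)[:4]:
            P=w(c,r["xyz"]); print(n,k,round(r["p"],2),P.round(3),px(c,P).round())
print(arm.get_time_s())
E
```

```text
pics
top light 0.66 [ 0.561  0.223 -0.005] [200. 198.]
top light 0.45 [ 0.545  0.135 -0.002] [225. 203.]
top light_head 0.77 [0.546 0.136 0.08 ] [223. 199.]
top light_head 0.64 [0.556 0.225 0.076] [196. 195.]
top light_lug 0.63 [0.575 0.204 0.007] [205. 193.]
top light_lug 0.56 [0.563 0.127 0.001] [228. 197.]
top light_lug 0.37 [ 0.696  0.225 -0.001] [201. 159.]
top socket 0.84 [ 0.393 -0.089 -0.001] [291. 248.]
top socket 0.62 [ 0.403 -0.207 -0.002] [326. 245.]
top socket 0.61 [ 0.534 -0.102  0.002] [295. 206.]
top socket_mouth 0.64 [ 0.396 -0.092  0.058] [293. 246.]
top socket_mouth 0.57 [ 0.401 -0.207  0.055] [329. 245.]
top socket_slot 0.81 [ 0.427 -0.076  0.056] [288. 237.]
top socket_slot 0.62 [ 0.439 -0.2    0.056] [326. 233.]
top socket_slot 0.58 [ 0.562 -0.084  0.057] [291. 195.]
top socket_lock 0.87 [ 0.411 -0.115  0.057] [300. 242.]
top socket_lock 0.87 [ 0.415 -0.243  0.051] [339. 241.]
top socket_lock 0.76 [ 0.552 -0.13   0.052] [304. 199.]
scene light 0.8 [0.548 0.136 0.   ] [291. 209.]
scene light 0.65 [ 0.559  0.228 -0.002] [319. 200.]
scene light_head 0.93 [0.557 0.2
[... 269 characters left out ...]
0.002] [155. 224.]
scene socket 0.74 [ 0.531 -0.097 -0.002] [215. 239.]
scene socket 0.73 [ 0.406 -0.351 -0.001] [103. 247.]
scene socket 0.69 [ 0.395 -0.092  0.003] [192. 206.]
scene socket_mouth 0.9 [ 0.403 -0.209  0.059] [151. 209.]
scene socket_mouth 0.84 [ 0.531 -0.1    0.056] [212. 224.]
scene socket_mouth 0.73 [ 0.39  -0.085  0.057] [192. 190.]
scene socket_slot 0.92 [ 0.563 -0.089  0.058] [223. 230.]
scene socket_slot 0.6 [ 0.433 -0.202  0.054] [159. 216.]
scene socket_lock 0.87 [ 0.419 -0.239  0.057] [143. 218.]
scene socket_lock 0.8 [ 0.544 -0.129  0.06 ] [205. 230.]
scene socket_lock 0.69 [ 0.41  -0.115  0.057] [185. 198.]
scene socket_lock 0.32 [0.543 0.134 0.079] [291. 187.]
0.8
```

```bash
python3 - <<'E'
import cv2,numpy as np
t=cv2.imread('pics/top0.png')[130:290,150:380]; s=cv2.imread('pics/scene0.png')[140:280,80:350]
t=cv2.resize(t,(414,288),interpolation=3);t=cv2.resize(cv2.imread('pics/top0.png')[140:270,170:360],(798,546),interpolation=2)
cv2.imwrite('pics/a.png',t)
cv2.imwrite('pics/b.png',cv2.resize(s,(800,415),interpolation=2))
E
```

```text
(no output)
```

View pics/a.png

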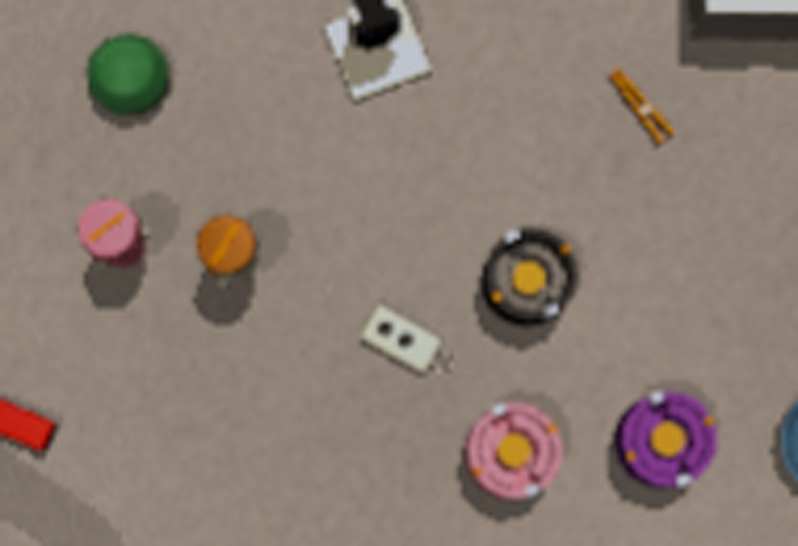

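View pics/b.png

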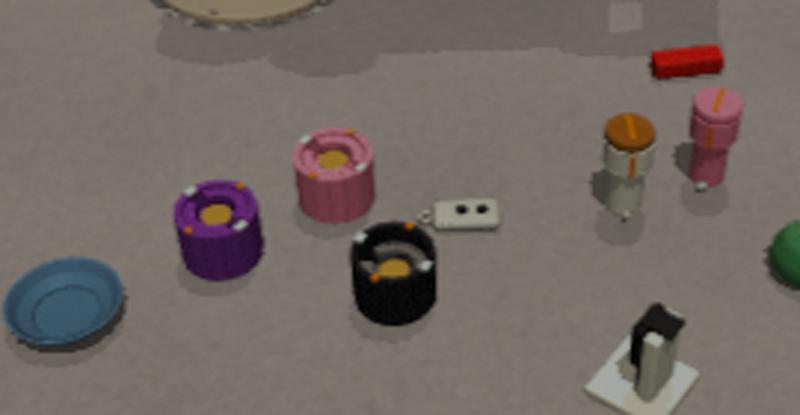

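The top view shows the real light (amber top) at about crop (226,243), the black socket at (530,277) and a pink look-alike light at (110,228). The scene view agrees. That puts the light near (0.545, 0.135) and the socket near (0.532, -0.100), with the stripe yaw about -0.45 and the slot yaw about 0.4.

```bash
python3 - <<'E'
from h import *
print(arm.get_tool_rot())
for y in np.arange(-3,3.2,.5):
    a=arm.inverse_kinematics([.545,.135,.22],[np.pi,0,y]); b=arm.inverse_kinematics([.532,-.1,.12],[np.pi,0,y])
    print(round(y,2), None if a is None else np.round(a,2), None if b is None else np.round(b,2))
# wrist look over the socket then the light
for n,p in(("sock",[.50,-.1,.26]),("light",[.51,.135,.26])):
    try: arm.move_ptp(p,[np.pi,0,0.0])
    except Exception as e: print(e); continue
    c=vision.camera("wrist"); save(c,'w_'+n); np.savez('w_'+n,**{k:c[k] for k in c})
    print(c["pose"][:3].round(3))
    for k in("light","light_head","light_lug","socket","socket_mouth","socket_slot","socket_lock"):
        for r in models.place_of(c,k)[:3]:
            P=w(c,r["xyz"]); print(n,k,round(r["p"],2),P.round(4),px(c,P).round())
print(arm.get_time_s())
a=cv2.imread('pics/w_sock.png');b=cv2.imread('pics/w_light.png')
cv2.imwrite('pics/wb.png',cv2.resize(np.hstack([a,b]),(800,300)))
E
```

```text
[-3.14158387e+00  9.22029482e-06  2.72983687e+00]
-3.0 [ 0.03  0.4   1.4   0.    1.34 -1.68] [-0.4   0.46  1.59  0.    1.09 -2.11]
-2.5 [ 0.03  0.4   1.4   0.    1.34 -2.18] [-0.4   0.46  1.59  0.    1.09 -2.61]
-2.0 [ 0.03  0.4   1.4   0.    1.34 -2.68] None
-1.5 None [-0.4   0.46  1.59 -0.    1.09  2.67]
-1.0 [ 0.03  0.4   1.4  -0.    1.34  2.6 ] [-0.4   0.46  1.59 -0.    1.09  2.17]
-0.5 [ 0.03  0.4   1.4  -0.    1.34  2.1 ] [-0.4   0.46  1.59 -0.    1.09  1.67]
0.0 [ 0.03  0.4   1.4  -0.    1.34  1.6 ] [-0.4   0.46  1.59 -0.    1.09  1.17]
0.5 [ 0.03  0.4   1.4  -0.    1.34  1.1 ] [-0.4   0.46  1.59 -0.    1.09  0.67]
1.0 [ 0.03  0.4   1.4  -0.    1.34  0.6 ] [-0.4   0.46  1.59 -0.    1.09  0.17]
1.5 [ 0.03  0.4   1.4  -0.    1.34  0.1 ] [-0.4   0.46  1.59  0.    1.09 -0.33]
2.0 [ 0.03  0.4   1.4   0.    1.34 -0.4 ] [-0.4   0.46  1.59  0.    1.09 -0.83]
2.5 [ 0.03  0.4   1.4   0.    1.34 -0.9 ] [-0.4   0.46  1.59  0.    1.09 -1.33]
3.0 [ 0.03  0.4   1.4   0.    1.34 -1.4 ] [-0.4   0.46  1.59  0.    1.09 -1.83]
[[ 0.001 -0.963 -0.271  0.57 ]
 [-1.    -0.001 -0.001 -0.1  ]
 [ 0.   
[... 1476 characters left out ...]
0885 -0.0006] [418. 233.]
light socket 0.64 [ 5.336e-01 -1.035e-01 -4.000e-04] [443. 137.]
light socket 0.6 [ 0.41   -0.2107 -0.0007] [501. 226.]
light socket_mouth 0.71 [ 0.5335 -0.1022  0.0564] [470. 144.]
light socket_mouth 0.59 [ 0.3972 -0.0874  0.0523] [437. 253.]
light socket_mouth 0.46 [ 0.5491  0.1279 -0.0023] [263. 124.]
light socket_slot 0.93 [ 0.5661 -0.0907  0.0561] [464. 114.]
light socket_slot 0.73 [ 0.4266 -0.078   0.0567] [435. 233.]
light socket_slot 0.26 [ 0.5357 -0.1027  0.055 ] [470. 142.]
light socket_lock 0.82 [ 0.556  -0.1303  0.0568] [497. 124.]
light socket_lock 0.61 [ 0.6095  0.4147 -0.0021] [33. 78.]
light socket_lock 0.56 [ 0.4121 -0.1219  0.0539] [466. 242.]
4.85
```

View pics/wb.png

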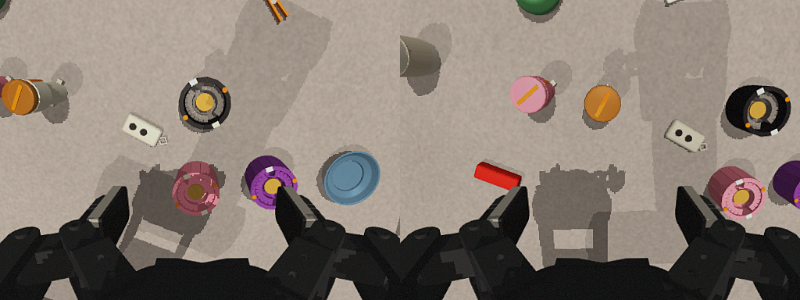

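Left view: the black socket is at about (204,102), with white bars at (194,83) and (215,124). Right view: the amber light is at (602,103), with the pink one left of it. Next I'll refine by circle fits.

```bash
cat >> h.py <<'E'
from scipy.optimize import least_squares
def circ(P,c0,r=None):
    f=lambda q: np.hypot(P[:,0]-q[0],P[:,1]-q[1])-(q[2] if r is None else r)
    s=least_squares(f,[*c0,r or .03],loss='soft_l1',f_scale=.001); return s.x,np.abs(s.fun).mean()
def onplane(c,mask,z):
    """world xy of masked pixels on plane z"""
    d=dict(c); d["range_z"]=np.ones((384,512),np.float32); Q=cloud(d)[mask]; o=c["pose"][:3,3]; v=Q-o
    return (o+v*((z-o[2])/v[:,2:]))
def socket_fit(c,c0):
    P=cloud(c); z=P[...,2]; R=np.hypot(P[...,0]-c0[0],P[...,1]-c0[1])
    m=(R<.045)&(np.abs(z-.055)<.005)&(c["range_z"]>0); 
    x,y=P[m][:,0],P[m][:,1]
    hull=cv2.convexHull(np.c_[x,y].astype(np.float32)*1000)[:,0]/1000
    out,e=circ(hull,c0,None)
    hsv=cv2.cvtColor(c["img"],cv2.COLOR_RGB2HSV).astype(int)
    P5=onplane(c,np.ones((384,512),bool),.055).reshape(384,512,3); r=np.hypot(P5[...,0]-out[0],P5[...,1]-out[1])
    ring=(r>.027)&(r<.039)
    res={}
    for n,k in(("white",(hsv[...,1]<50)&(hsv[...,2]>150)),("orange",(hsv[...,1]>140)&(hsv[...,2]>120)&(hsv[...,0]<25))):
        q=P5[ring&k&(np.abs(z-.055)<.008)][:,:2]-out[:2]
        t=np.arctan2(q[:,1],q[:,0]); res[n]=(len(q),np.angle(np.exp(2j*t).mean())/2)
        a=[q[np.cos(t-res[n][1])*s>0] for s in(1,-1)]
        res[n]+=tuple((g.mean(0)+out[:2]).round(4) for g in a if len(g))
    return out.round(4),round(e,5),np.median(z[m]).round(4),res
def light_fit(c,c0,ztop):
    P=cloud(c); z=P[...,2]; R=np.hypot(P[...,0]-c0[0],P[...,1]-c0[1])
    m=(R<.035)&(np.abs(z-ztop)<.004)&(c["range_z"]>0)
    hull=cv2.convexHull(P[m][:,:2].astype(np.float32)*1000)[:,0]/1000
    out,e=circ(hull,c0,None)
    h=cv2.cvtColor(c["img"],cv2.COLOR_RGB2HSV)[...,:].astype(int)
    r=np.hypot(P[...,0]-out[0],P[...,1]-out[1]); mm=m&(r<.021)
    v=c["img"][...,1].astype(float)/np.maximum(c["img"][...,0],1)
    return out.round(4),round(e,5),m.sum(),np.median(z[mm]).round(4),mm,P
def stripe(c,mm,P):
    I=c["img"].astype(float)[mm].astype(np.float32)
    _,lab,cen=cv2.kmeans(I,2,None,(3,30,.1),5,cv2.KMEANS_PP_CENTERS); lab=lab[:,0]
    k=np.argmin(np.bincount(lab)); Q=P[mm][lab==k][:,:2]; w_,V=np.linalg.eigh(np.cov(Q.T)); d=V[:,1]
    return np.arctan(d[1]/d[0]),np.sqrt(w_).round(4),cen.round(),np.bincount(lab),Q.mean(0).round(4)
E
python3 - <<'E'
from h import *
for n in("sock","light"):
    c={k:v for k,v in np.load(f'w_{n}.npz').items()}
    print(socket_fit(c,(.532,-.1)))
    if n=="light":
        *o,mm,P=light_fit(c,(.549,.134),.096); print(o,stripe(c,mm,P))
E
```

```text
(array([ 0.5342, -0.1033,  0.036 ]), np.float64(0.00021), np.float64(0.055), {'white': (121, np.float64(0.4918347006106473), array([ 0.5629, -0.0876]), array([ 0.505 , -0.1187])), 'orange': (75, np.float64(-0.959962286259203), array([ 0.553 , -0.1302]), array([ 0.5153, -0.0764]))})
(array([ 0.534 , -0.103 ,  0.0366]), np.float64(0.00028), np.float64(0.0549), {'white': (116, np.float64(0.4847395436762743), array([ 0.5633, -0.0883]), array([ 0.5059, -0.1193])), 'orange': (64, np.float64(-0.963682952738561), array([ 0.5527, -0.131 ]), array([ 0.5149, -0.0766]))})
[array([0.5482, 0.1331, 0.0224]), np.float64(0.0002), np.int64(1722), np.float64(0.0958)] (np.float64(-0.48849373913188704), array([0.0014, 0.0098]), array([[181., 117.,  45.],
       [213., 137.,  28.]], dtype=float32), array([1335,  187]), array([0.5483, 0.1331]))
```

```bash
python3 - <<'E'
from h import *
c={k:v for k,v in np.load('w_sock.npz').items()}
P=cloud(c); R=np.hypot(P[...,0]-.5341,P[...,1]+.1031); m=(R>.0205)&(R<.027)
print('collar z pct',np.percentile(P[m][:,2],[5,25,50,75,95]).round(4))
pi=np.pi; L=[.5482,.1331]; g=1.5
jaws.command_gripper(.075)
arm.move_ptp([*L,.14],[pi,0,g])
print(arm.movel([*L,.058],vel=.06,force_limit=8), arm.get_position())
jaws.command_gripper(.03)
print('open',arm.get_opening(),'ff',arm.get_finger_force(),arm.get_ft_force())
arm.movel([*L,.15],vel=.08)
print(arm.get_opening(),arm.get_ft_force())
arm.move_ptp([.5341,-.1031,.15],[pi,0,g+.976])
c=vision.camera("wrist"); save(c,'hold'); np.savez('hold',**c)
print(arm.get_position(),arm.get_time_s())
*o,mm,P=light_fit(c,(.5341,-.1031),.150+.019+.019); print(o,stripe(c,mm,P)); print(socket_fit(c,(.534,-.103)))
E
```

```text
collar z pct [0.0376 0.3393 0.3445 0.349  0.3564]
False [0.54841698 0.13311612 0.05836507]
open 0.04512077195395645 ff 60.66280961036682 [-3.46374572 -0.45118035  5.57293484]
0.044810506758791196 [ 0.20416313  0.6238415  -1.18480558]
[ 0.53419347 -0.10247883  0.14993073] 10.9833
[array([ 0.5356, -0.1017,  0.0232]), np.float64(0.00189), np.int64(10726), np.float64(0.1876)] (np.float64(0.6555697609766373), array([0.0037, 0.0104]), array([[205., 138.,  56.],
       [150.,  75.,  12.]], dtype=float32), array([7241, 1121]), array([ 0.534 , -0.1017]))
(array([ 0.534 , -0.1031,  0.0364]), np.float64(0.00015), np.float64(0.0551), {'white': (233, np.float64(0.5151011992149617), array([ 0.5625, -0.0867]), array([ 0.5052, -0.1197])), 'orange': (69, np.float64(-0.9615545640860493), array([ 0.5152, -0.0761]))})
```

View pics/hold.png

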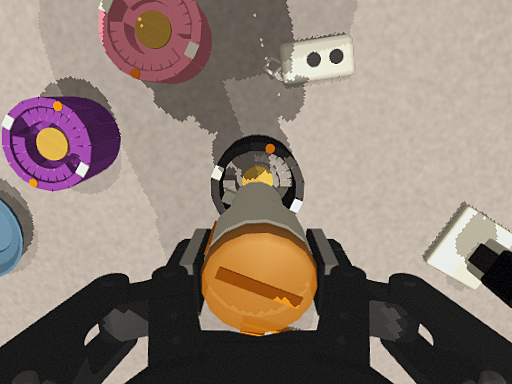

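The hold picture shows the light upright between the fingers. Its top is centred at about (260,283), and its stripe runs from (220,271) to (300,300). The socket mouth is above it at (258,180).

```bash
python3 - <<'E'
from h import *
for n in('w_sock','hold'):
    c={k:v for k,v in np.load(n+'.npz').items()}
    P=cloud(c); R=np.hypot(P[...,0]-.5341,P[...,1]+.1031); m=(R>.0205)&(R<.027)&(c["range_z"]>0)&(P[...,2]<.06)
    print('collar',m.sum(),np.histogram(P[m][:,2],np.arange(0,.061,.004)))
I=c["img"].astype(int); m=(I[...,0]<175)&(I[...,0]>120)&(I[...,2]<40); m[:255]=0;m[315:]=0;m[:,:205]=0;m[:,315:]=0
k,lab,st,_=cv2.connectedComponentsWithStats(m.astype(np.uint8)); j=1+np.argmax(st[1:,4]); m=lab==j
zt=.1875
Q=onplane(c,m,zt)[:,:2]; (cx,cy),wh,a=cv2.minAreaRect((Q*1000).astype(np.float32)); w_,V=np.linalg.eigh(np.cov(Q.T)); d=V[:,1]
print(st[j],'stripe yaw',np.arctan(d[1]/d[0]),(cx,cy),wh,a)
# head top circle with colour amber mask
A=(I[...,0]-I[...,2]>90)&(P[...,2]>.183)&(P[...,2]<.192)
k,lab,st,_=cv2.connectedComponentsWithStats(A.astype(np.uint8)); A=lab==1+np.argmax(st[1:,4])
h=cv2.convexHull((P[A][:,:2]*1000).astype(np.float32))[:,0]/1000; print(circ(h,(.534,-.102),.023),circ(h,(.534,-.102)))
print(arm.get_position(),arm.get_tool_rot())
E
```

```text
collar 740 (array([  0,   0,   0,   1, 125,   1,   1,   2,  19, 591,   0,   0,   0,
         0,   0]), array([0.   , 0.004, 0.008, 0.012, 0.016, 0.02 , 0.024, 0.028, 0.032,
       0.036, 0.04 , 0.044, 0.048, 0.052, 0.056, 0.06 ]))
collar 840 (array([  0,   0,   0,   3, 148,  10,   7,  10,  23, 639,   0,   0,   0,
         0,   0]), array([0.   , 0.004, 0.008, 0.012, 0.016, 0.02 , 0.024, 0.028, 0.032,
       0.036, 0.04 , 0.044, 0.048, 0.052, 0.056, 0.06 ]))
[ 215  267   88   40 1010] stripe yaw 0.5289683989427829 (535.4828491210938, -102.7438735961914) (34.2578010559082, 5.509891986846924) 28.955036163330078
(array([ 0.53574888, -0.10259312,  0.023     ]), np.float64(0.0008637145057779867)) (array([ 0.53525066, -0.102496  ,  0.02205383]), np.float64(0.00014913205682275067))
[ 0.53419347 -0.10247883  0.14993073] [ 3.14153738e+00 -2.22583117e-04  2.47610629e+00]
```

```bash
cat > down.py <<'E'
from h import *
import sys
def down(x,y,z0,z1,yaw,lim=12,step=.0015):
    f0=np.array(arm.get_ft_force()); z=z0
    while z>z1-1e-6:
        hit=arm.movel([x,y,z],[np.pi,0,yaw],vel=.015,force_limit=lim)
        f=np.array(arm.get_ft_force())-f0; p=np.array(arm.get_position())
        print(round(z,4),p.round(4),f.round(1),np.round(arm.get_moment(),2),'HIT' if hit else '')
        if hit or np.linalg.norm(f)>lim: return True
        z-=step
    return False
E
python3 - <<'E'
from down import *
x,y=.5330,-.1034; yaw=2.45
arm.movel([x,y,.104],[np.pi,0,yaw],vel=.05,force_limit=8)
arm.wait(.2); print(down(x,y,.100,.0775,yaw),arm.get_time_s())
E
```

```text
0.1 [ 0.533  -0.1034  0.0999] [-0.3 -0.1 -0.1] [ 0.03 -0.03 -0.01] 
0.0985 [ 0.533  -0.1034  0.0984] [ 0.4 -0.1  0.1] [-0.02 -0.05  0.01] 
0.097 [ 0.533  -0.1034  0.0969] [1.  0.6 0.7] [-0.03 -0.02 -0.02] 
0.0955 [ 0.5329 -0.1034  0.0954] [1.3 0.9 0. ] [-0.   -0.   -0.03] 
0.094 [ 0.5329 -0.1034  0.0939] [ 0.9 -1.1 -0.8] [ 0.02 -0.01  0.01] 
0.0925 [ 0.533  -0.1033  0.0924] [ 0.1  0.2 -0.4] [ 0.08 -0.03  0.02] 
0.091 [ 0.533  -0.1034  0.0909] [ 0.1 -0.2  0. ] [ 0.04 -0.02 -0.01] 
0.0895 [ 0.5331 -0.1034  0.0896] [0.8 0.4 1.9] [ 0.15 -0.04 -0.02] 
0.088 [ 0.5331 -0.1034  0.0881] [0.3 0.7 3. ] [ 0.22 -0.1   0.01] 
0.0865 [ 0.5331 -0.1034  0.0866] [0.5 0.9 3.5] [ 0.24 -0.05 -0.  ] 
0.085 [ 0.5331 -0.1034  0.0851] [-0.4  0.5  5.4] [ 0.22 -0.08  0.01] 
0.0835 [ 0.5331 -0.1034  0.0835] [0.5 1.3 6.3] [ 0.3  -0.16 -0.01] 
0.082 [ 0.5331 -0.1034  0.0821] [-0.1  0.4  6.9] [ 0.28 -0.06  0.03] 
0.0805 [ 0.5332 -0.1035  0.0808] [0.4 0.9 6.8] [ 0.23 -0.1  -0.02] 
0.079 [ 0.5332 -0.1035  0.0793] [ 0.8 -0.1  8.6] [0.25 0.01 0.03] 
0.0775 [ 0.5332 -0.1035  0.0779] [0.2 0.8 9.8] [0.28 0.09 0.04] 
False 16.4167
```

```bash
python3 - <<'E'
from down import *
x,y,z=.5330,-.1034,.0774
for i in range(1,16):
    yaw=2.45-.1*i
    hit=arm.movel([x,y,z],[np.pi,0,yaw],vel=.02,force_limit=12)
    print(round(yaw,2),np.round(arm.get_tool_rot()[2],3),np.round(arm.get_position(),4),np.round(arm.get_ft_force(),1),np.round(arm.get_moment(),2),round(arm.get_time_s(),2),hit)
    if hit or abs(arm.get_moment()[2])>.6: break
c=vision.camera("wrist"); save(c,'tw'); np.savez('tw',**c)
E
```

```text
2.35 2.349 [ 0.5332 -0.1036  0.0779] [-0.9  0.2  7.8] [ 0.27  0.06 -0.01] 16.67 False
2.25 2.249 [ 0.5333 -0.1036  0.0779] [-0.3 -0.4  7.5] [ 0.22  0.02 -0.06] 16.92 False
2.15 2.149 [ 0.5333 -0.1037  0.0779] [-1.5  0.5  7.8] [ 0.17  0.07 -0.02] 17.17 False
2.05 2.049 [ 0.5333 -0.1036  0.0779] [0.5 1.6 8.5] [ 0.14  0.07 -0.  ] 17.42 False
1.95 1.949 [ 0.5333 -0.1036  0.0779] [-0.3  0.9  8.4] [ 0.12  0.05 -0.05] 17.67 False
1.85 1.849 [ 0.5333 -0.1037  0.0779] [-0.3  0.8  6.9] [ 0.15  0.05 -0.05] 17.92 False
1.75 1.749 [ 0.5334 -0.1037  0.078 ] [-0.8  1.1  8.9] [ 0.12  0.02 -0.04] 18.17 False
1.65 1.65 [ 0.5334 -0.1037  0.078 ] [-0.3  0.5  7.9] [0.12 0.   0.02] 18.42 False
1.55 1.549 [ 0.5334 -0.1037  0.078 ] [-0.5  0.2  7.8] [ 0.08 -0.05 -0.  ] 18.67 False
1.45 1.449 [ 0.5334 -0.1037  0.078 ] [-0.3 -0.1  8.4] [ 0.04 -0.   -0.01] 18.92 False
1.35 1.349 [ 0.5334 -0.1037  0.078 ] [-0.3 -0.6  8.4] [ 0.1  -0.03 -0.06] 19.17 False
1.25 1.249 [ 0.5335 -0.1037  0.078 ] [-1.1  0.5  7.3] [ 0.09 -0.06 -0.06] 19.42 False
1.15 1.149 [ 0.5335 -0.1038  0.078 ] [-0.  -0.3  8.2] [ 0.07 -0.13 -0.02] 19.67 False
1.05 1.05 [ 0.5335 -0.1037  0.078 ] [-0.4 -0.1  7.7] [ 0.01 -0.07 -0.02] 19.92 False
0.95 0.95 [ 0.5335 -0.1038  0.078 ] [-0.1 -0.3  8. ] [ 0.03 -0.1  -0.01] 20.17 False
```

View pics/tw.png

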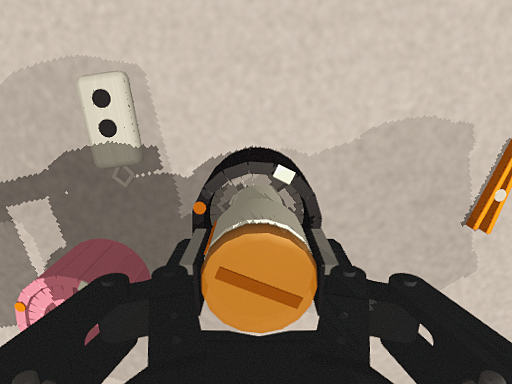

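The stripe still lies at the same place in the hand, (220,270) to (300,300), so it has not slipped, and it has turned about 86°. I'll ease it up, release, back off and check.

```bash
python3 - <<'E'
from h import *
x,y=.5330,-.1034
for z in(.0785,.0795,.0805):
    print(z,arm.movel([x,y,z],vel=.015,force_limit=10),np.round(arm.get_position(),4),np.round(arm.get_ft_force(),1))
jaws.command_gripper(.075); print(arm.get_opening(),np.round(arm.get_ft_force(),1))
arm.movel([x,y,.17],vel=.08,force_limit=8)
arm.move_ptp([.48,-.1,.26],[np.pi,0,0.])
c=vision.camera("wrist"); save(c,'end'); 
for zt in(.121,):
    *o,mm,P=light_fit(c,(.534,-.103),zt); print(o,stripe(c,mm,P))
cv2.imwrite('pics/endc.png',cv2.resize(c["img"][40:240,150:400,::-1],(750,600)))
print(arm.get_time_s())
E
```

```text
0.0785 False [ 0.5335 -0.1038  0.0791] [-0.2  0.8  8. ]
0.0795 False [ 0.5335 -0.1038  0.08  ] [-0.1 -0.3  6. ]
0.0805 False [ 0.5335 -0.1038  0.081 ] [0.7 0.3 5.9]
0.07501398687256944 [-0.   0.1  0.4]
[array([ 0.5345, -0.1032,  0.0221]), np.float64(0.00016), np.int64(2045), np.float64(0.1196)] (np.float64(-1.007517714466026), array([0.0069, 0.0088]), array([[185., 119.,  45.],
       [206., 137.,  55.]], dtype=float32), array([1107,  756]), array([ 0.5431, -0.104 ]))
23.5583
```

View pics/endc.png

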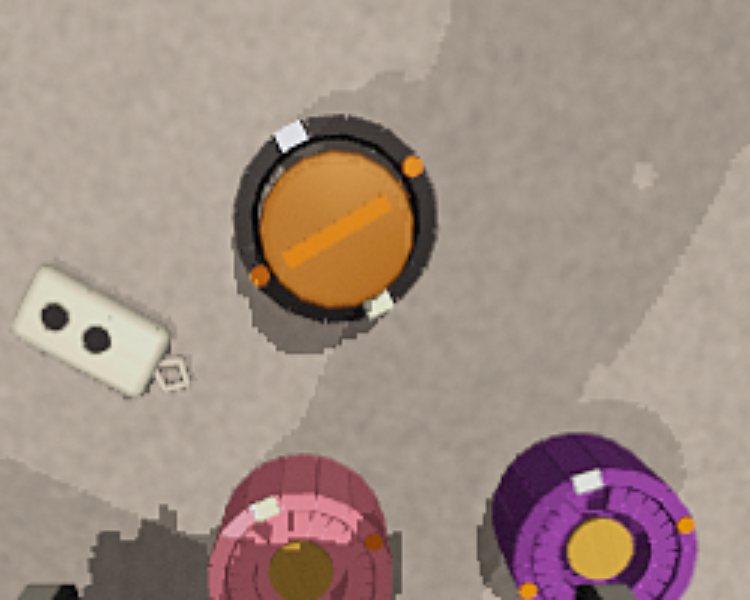

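The end picture shows the light centred in the black socket, its stripe pointing at the orange dots at (413,166) and (260,275). Its top is at 0.1196 m, so the underside is about 24 mm above the ledge, held down and locked. Handing in.

```bash
python3 -c "
from rig import arm
print(arm.job_done())"
```

```text
the job is handed in; nothing more can be done
None
```

The night light is in the black charging socket, pushed down, turned about 87° clockwise and let go. The last picture showed it centred and held down with its stripe at the lock dots. I handed the job in at about 24 s; no verdict came back.

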